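Swing a lever blank past the spring catch to its stop in a drilling jig

TASK

A flat steel lever blank turns on the pivot pin of the dark steel drilling jig. Swing its free end round, past the spring catch, up to the stop, so that the catch springs back out behind it and keeps it pressed on the seat plunger beside the stop bolt. Push with feeling: do not ram the blank against its stop, and leave the loose things round the jig where they are.

Things in the scene. Friction and masses are not known exactly. Their poses are not given: they have to be found in the camera images.
- jig: Fixed L-shaped dark steel plate, 12 mm thick. Origin: on the axis of the 10 mm pivot pin, at bench height; z up. Main part x -130 to 60, y -40 to 140 mm; arm x -100 to 90, y 138 to 277 mm. A nut (top 40 mm above bench) keeps the blank on the pin. The blank and the jig with all it carries must never press on each other with over 60 N (about 45 N of push near the free end).
- stop_mid (a point): Point fixed on the jig at x 0, y 195, z 23 mm: where the blank's centre line comes to lie if the stop is at mid setting. The stop (rigid bolt, facing the coming blank) meets the blank's side 195 mm from the pin. Its carriage is clamped on an arc about the pin, up to 0.15 rad (29 mm) either way of mid setting, different each time and not reported: the end of the swing must be felt.
- plate_end (a point): Point fixed on the jig at x 0, y 245, z 12 mm. Near it, on the plate, stands the grey carriage (38 mm high above the bench). As seen with the blank at the stop and lying along y: catch housing beyond the free end (y over 227 mm, x -54 to 40 mm), stop arm on the far side (y 150 to 237, x 23 to 40 mm), stop bolt and plunger reach from it to the blank.
- bar: Loose lever blank: plain steel flat bar, 25 wide, 12 thick, about 0.25 kg; its 11 mm hole sits on the pin. Origin: hole centre, on the plate; own x runs along the bar, z up. Plastic glides hold its underside 17, its top 29 mm above the bench; its end overhangs the plate. Starts 0.7 to 1.15 rad short of the jig's +y, on the -x side; turn it clockwise seen from above. Friction under 3 N.
- bar_end (a point): Middle of the blank's free end face, 210 mm from the pin axis, 23 mm above the bench.
- catch (a joint): Spring catch: steel wedge nose, 19 mm long along the blank's path, standing 6 mm into the path of its free end. 0 = out; to 0.011 m as it is pushed back, away from the pin. The blank meets its ramp about 0.2 rad short of the stop; passing takes about 6 to 10 N of push 150 mm from the pin, then it clicks out. Its square back holds the blank with 2.5 mm of play before the stop.
- plunger (a joint): Seat plunger: small round-nosed spring pin, 8 mm across, in the stop arm, 165 mm from the pin, standing 4 mm proud of the rigid stop bolt. 0 = out; 0.004 m when the blank touches the bolt; 0.002 m or a little more when the catch alone holds the blank. Light spring, 1 to 2.5 N.
- cell: Bystander: small battery standing upright, 15 mm across, 50 mm tall, near the end of the blank's path.
- board: Bystander: green circuit board, 58 x 94 x 16 mm, beside the jig.
- coax: Bystander: metal coaxial adapter, 20 x 45 x 17 mm, beside the jig.
- tape: Bystander: black tape roll, 58 mm across, 19 mm high.

How it is judged:
At the end, for the whole second after the job is handed in: The blank lies at rest and flat on its pin, past the catch: it keeps the seat plunger pressed in by more than 0.8 mm, and the catch has sprung back out behind it (pushed in less than 1.5 mm) (value of joint plunger above 0.0008 m and value of joint catch below 0.0015 m and horizontal distance between bar and jig below 0.004 m and angle between bar's own z axis and vertical below 0.06 rad and linear speed of bar below 0.01 m/s); the robot touches nothing.
It fails at once if the blank is rammed: over 60 N between it and the jig, catch or stop (contact force between bar and jig above 60 N).
It fails at once if a bystander is moved more than 20 mm (distance of any of cell, board, coax, tape from where it was at the start of the episode above 0.02 m).
It fails at once if the battery is knocked over (angle between cell's own z axis and vertical above 0.6 rad).
It also fails if it takes over 48 s, if anything falls off the work surface, if the arm or the gripper's body presses on something with over 40 N, if the wrist force passes 120 N, or if a joint passes its speed limit or range.

ROBOT

A 6-joint arm with a two-finger parallel gripper is mounted at the origin on a cart in front of the work surface, level with it; the furniture and walls round the work are solid. World frame = base frame: x ahead of the robot, y to its left, z up, the work surface at z = 0. Lengths are in m, angles in rad, forces in N, time in s.
With the tool pointing down it reaches from about 0.375 to 0.925 m from the base axis. Payload 5.7 kg.
Tool frame: the origin (TCP) lies midway between the tips of the shut fingers; the grasp point (between the pads) lies 19 mm behind it; z points along the fingers, y is the line along which they close (so a half turn about z gives the same grasp; the last joint's range is limited). The gripper opens to 88 mm and grips with 3 to 60 N. Pads are 20 mm wide; open, the fingers measure 115 mm over their backs; the gripper's body (75 mm by 178 mm) begins 61 mm behind the grasp point.
Start: joints at [-1.27, 0.359, 1.51, -0, 1.272, -0.115], TCP at [0.242, -0.549, 0.223] pointing down, gripper open.
Joint ranges: [-2.97, 2.97], [-1.01, 2.36], [0.21, 2.38], [-0.96, 4.11], [0.2, 2.71], [-2.98, 2.98]. Speed limits (rad/s): [2.39, 2.39, 3.14, 3.14, 3.14, 3.14].

INTERFACE

Orientations are given as a unit quaternion [x, y, z, w].
In Python, from bench import move_ptp, servo_line, goto_joints, move_gripper, sleep, inverse_kinematics, capture, PlanningError, close_job, spot_in, silhouettes, current_clock, current_joint_pos, current_qvel, current_joint_torque, current_position, current_orientation, current_force, current_torque, current_finger_gap, current_grip_force gives the robot as it stands. Calls block until the motion is done:
- move_ptp(position, orientation): joint-space move of the TCP to a pose.
- servo_line(position, orientation=None, rate=0.15, contact_N=None): straight line of the TCP; orientation=None keeps the orientation; rate is the mean speed in m/s. With contact_N (N) it stops when the force on the tool has changed by that much, and returns True; else False.
- goto_joints(angles): joint-space move.
- move_gripper(opening): finger opening in m; the grip force is fixed at half the most; returns when the fingers have stopped.
- sleep(seconds).
- inverse_kinematics(position, orientation): joint angles nearest the present ones, or None.
- capture(name): name is "scene" or "side" or "wrist"; returns a dict with "image" (384x512x3 uint8, blue, green, red), "range_z" (384x512 float32, m along the optical axis (not along the pixel's ray), 0 where there is no reading), "intrinsics" (3x3 intrinsics, pixels), "R" (3x3) and "t" (3): a world point X has camera coordinates R X + t. Camera axes: x right, y down, z forward; pixel columns grow to the right and rows downward; lengths in m; the calibration is good to about 2 mm. A picture is of the moment at which its call begins.
A pose or a line that the arm cannot do raises PlanningError and nothing moves.
- close_job(): hands the job in; it is judged then, once.
Trained networks look in the newest picture that a camera, given by its name, has taken for a name from the list of things; names that differ only in an ending like _2 or _b are one class to them, and where a whole thing is asked for, a point or a joint stands for the part that bears it (a point fixed in the world has none). Each returns a list of dicts, best first, with "conf" (0 to 1); they miss things now and then, are a little off and sometimes report something else, mostly with a low value. They report only what shows in the picture. A call takes as long as a camera call.
- spot_in(camera, query): "xy" ([column, row] in pixels, amid what is visible of it).
- silhouettes(camera, query): "region" (384x512 bool, what is visible of it) and "xy" ([column, row] in pixels, amid what is visible of it).
Readings, each from a call of its own:
- current_clock(): time.
- current_joint_pos(): joint angles.
- current_qvel(): joint speeds.
- current_joint_torque(): joint torques, N m.
- current_position(): TCP position.
- current_orientation(): TCP orientation.
- current_force(): force on the tool from outside, world axes, zero at the start.
- current_torque(): the same for the moment, N m.
- current_finger_gap(): finger opening in m.
- current_grip_force(): force on a finger pad.
Only numpy, scipy, OpenCV 4.12 (cv2) and the standard library are available. Lean on these libraries where they do the work, as an engineer would, in place of code of your own. Each camera call takes 0.05 s, during which the arm holds its last target. There are 200 camera calls.

## Working session

There is one attempt and no reset: what is moved stays moved. The work goes in short steps, each a Python script; the robot and the scene stay as the last script left them, time stands still between calls to the robot, and variables do not carry over. Pictures are saved under pics/ and viewed, at most 10 in all, crops included, and the job is handed in when it is done.

```bash
mkdir -p pics; ls; cat > h.py <<'E'
from bench import *
import numpy as np, cv2
def world(c,uv,z=None):
    K,R,t=c["intrinsics"],c["R"],c["t"]
    d=np.linalg.inv(K)@np.array([uv[0],uv[1],1.])
    C=-R.T@t; r=R.T@d
    if z is None:
        D=c["range_z"][int(round(uv[1])),int(round(uv[0]))]; return C+r*D
    return C+r*(z-C[2])/r[2]
def cloud(c):
    h,w=c["range_z"].shape; u,v=np.meshgrid(np.arange(w),np.arange(h))
    p=np.stack([u,v,np.ones_like(u)],-1)@np.linalg.inv(c["intrinsics"]).T*c["range_z"][...,None]
    return (p-c["t"])@c["R"]
E
python3 - <<'E'
from h import *
ims=[]
for n in ["scene","side"]:
    c=capture(n); ims.append(c["image"]); P=cloud(c)
    print(n,"cam",-c["R"].T@c["t"])
    for q in ["jig","stop_mid","plate_end","bar","bar_end","catch","plunger","cell","board","coax","tape"]:
        for d in spot_in(n,q)[:2]:
            print(q,round(d["conf"],2),np.round(d["xy"]),np.round(world(c,d["xy"]),3))
    np.savez("/tmp/%s.npz"%n,**c)
    cv2.imwrite("pics/%s.png"%n,cv2.resize(c["image"],(800,600)))
print(current_clock())
E
```

```text
pics
scene cam [0.101269   0.48524827 0.62581332]
stop_mid 0.74 [209. 197.] [0.604 0.06  0.015]
plate_end 0.68 [210. 200.] [0.597 0.066 0.013]
bar 0.64 [251. 194.] [0.526 0.008 0.032]
bar_end 0.55 [253. 192.] [ 0.527 -0.001  0.032]
bar_end 0.25 [297. 153.] [ 0.556 -0.211  0.002]
catch 0.53 [190. 214.] [0.599 0.122 0.014]
cell 0.54 [243. 250.] [0.438 0.134 0.028]
board 0.59 [296. 151.] [ 0.562 -0.216  0.001]
tape 0.76 [178. 283.] [0.484 0.259 0.02 ]
side cam [ 0.50488358 -0.66460677  0.61048736]
jig 0.68 [286. 200.] [0.607 0.023 0.011]
plate_end 0.73 [282. 202.] [0.597 0.017 0.011]
bar 0.68 [265. 209.] [ 0.553 -0.025  0.026]
bar_end 0.82 [268. 208.] [ 0.559 -0.022  0.028]
plunger 0.62 [242. 152.] [0.504 0.256 0.001]
plunger 0.59 [281. 204.] [0.594 0.007 0.012]
board 0.77 [275. 287.] [ 0.559 -0.223  0.003]
coax 0.65 [224. 264.] [ 0.46  -0.172  0.015]
tape 0.64 [240. 152.] [ 0.497  0.263 -0.003]
1.2
```

View pics/scene.png

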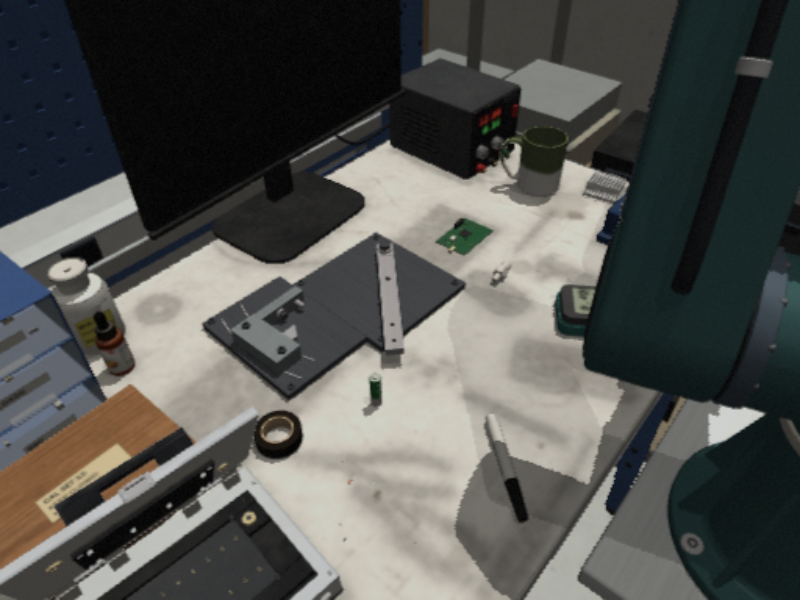

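View pics/side.png

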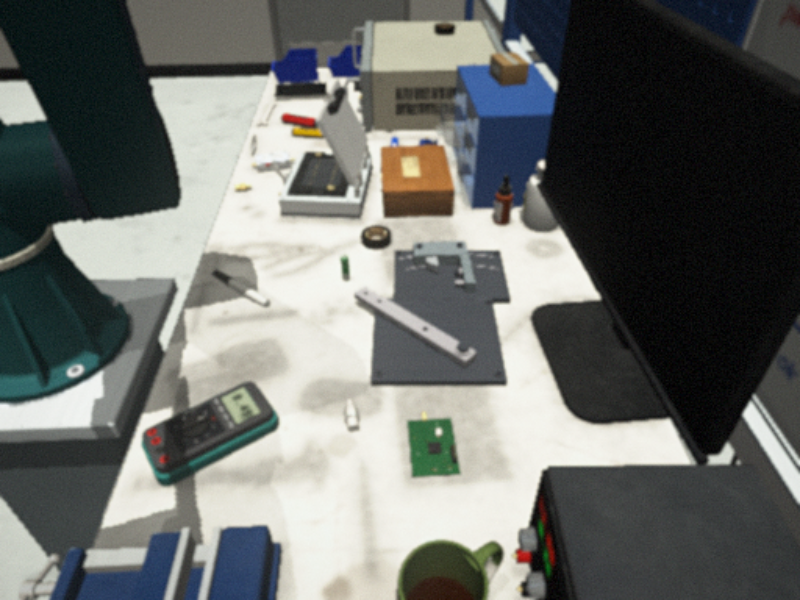

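The scene shows the nut at about (245,156) in 512-pixel coordinates. The bar runs to (251,224), the carriage is near (170,215) and the battery is at (240,248). The side view confirms that the jig's y runs along world +y. I'll measure the bar and jig next.

```bash
python3 - <<'E'
from h import *
for n in ["scene","side"]:
    c=capture(n); P=cloud(c)
    def onz(m,z):
        v,u=np.nonzero(m); return np.array([world(c,(a,b),z)[:2] for a,b in zip(u,v)])
    s=silhouettes(n,"bar")
    if s:
        X=onz(s[0]["region"],.029).astype(np.float32)
        r=cv2.minAreaRect(X*1000); print(n,"bar",s[0]["conf"],len(X),np.round(cv2.boxPoints(r)).tolist(),r)
    s=silhouettes(n,"jig")
    if s:
        m=s[0]["region"]; X=onz(m,.012).astype(np.float32)*1000
        h=cv2.approxPolyDP(cv2.findContours(m.astype(np.uint8),0,2)[0][0],4,True)[:,0]
        print(n,"jig",s[0]["conf"],len(X),[np.round(world(c,p,.012)[:2]*1000).tolist() for p in h])
        r=cv2.minAreaRect(X);print(r)
    s=silhouettes(n,"cell")
    if s: 
        v,u=np.nonzero(s[0]["region"]); print(n,"cell",s[0]["conf"],world(c,(u.mean(),v.mean()),.025))
    # hi parts in the neighbourhood
    sel=(P[...,2]>.033)&(P[...,2]<.06)&(c["range_z"]>0)&(P[...,0]>.4)&(P[...,0]<.75)&(P[...,1]>-.12)&(P[...,1]<.3)
    k,l,st,ce=cv2.connectedComponentsWithStats(sel.astype(np.uint8))
    for i in range(1,k):
        if st[i,4]>12: q=P[l==i]; print("high",st[i,4],np.round(q.mean(0),3),np.round(q.min(0),3),np.round(q.max(0),3))
# manual clicks in scene, corners
c=capture("scene"); f=.64
for nm,p,z in [("nut",(383,243),.04),("endL",(386,349),.029),("endR",(403,349),.029),("plate right",(465,284),.012),("plate near",(290,394),.012),("plate left",(205,325),.012),("plate far",(376,235),.012),("cell top",(375,376),.05),("cell bot",(375,401),0)]:
    print(nm,np.round(world(c,(p[0]*f,p[1]*f),z),3))
c=capture("side")
for nm,p,z in [("nut",(467,353),.04),("end",(361,296),.029),("nearL",(371,382),.012),("nearR",(506,382),.012),("farL",(396,251),.012),("farR",(502,251),.012),("stepR",(509,301),.012),("cell bot",(346,278),0),("cell top",(345,258),.05)]:
    print(nm,np.round(world(c,(p[0]*f,p[1]*f),z),3))
E
```

```text
scene bar 0.87 746 [[454.0, 66.0], [604.0, -87.0], [622.0, -69.0], [473.0, 84.0]] ((538.228515625, -1.62469482421875), (25.977825164794922, 214.05426025390625), 44.192848205566406)
scene jig 0.7 7855 [[486.0, -111.0], [672.0, -116.0], [681.0, 53.0], [713.0, 65.0], [711.0, 192.0], [525.0, 199.0], [521.0, 72.0], [491.0, 65.0], [638.0, -90.0], [609.0, -98.0], [486.0, 28.0]]
((598.8573608398438, 39.65306091308594), (322.313720703125, 224.08937072753906), 85.77469635009766)
scene cell 0.73 [0.44528591 0.13362429 0.025     ]
high 52 [ 0.613 -0.078  0.039] [ 0.606 -0.088  0.034] [ 0.623 -0.07   0.044]
high 910 [0.614 0.155 0.038] [0.561 0.071 0.033] [0.657 0.188 0.046]
high 58 [0.731 0.294 0.047] [0.727 0.288 0.034] [0.741 0.3   0.06 ]
high 75 [0.442 0.136 0.046] [0.437 0.128 0.033] [0.451 0.142 0.053]
side bar 0.93 878 [[454.0, 53.0], [615.0, -112.0], [640.0, -87.0], [479.0, 77.0]] ((546.9086303710938, -17.206031799316406), (34.58623504638672, 229.87818908691406), 44.256248474121094)
side jig 0.76 6509 [[718.0, 187.0], [618.0, 222.0], [531.0, 192.0], [518.0, 57.0], [608.0, -35.0], [615.0, 
[... 309 characters left out ...]
 0.036] [0.563 0.068 0.033] [0.656 0.188 0.042]
high 37 [0.445 0.129 0.043] [0.438 0.125 0.033] [0.451 0.138 0.05 ]
high 50 [ 0.616 -0.083  0.038] [ 0.608 -0.091  0.033] [ 0.624 -0.074  0.041]
nut [ 0.62  -0.081  0.04 ]
endL [0.477 0.076 0.029]
endR [0.46  0.062 0.029]
plate right [ 0.483 -0.11   0.012]
plate near [0.531 0.198 0.012]
plate left [0.714 0.19  0.012]
plate far [ 0.668 -0.117  0.012]
cell top [0.446 0.132 0.05 ]
cell bot [0.448 0.132 0.   ]
nut [ 0.621 -0.096  0.04 ]
end [0.474 0.049 0.029]
nearL [ 0.487 -0.117  0.012]
nearR [ 0.672 -0.127  0.012]
farL [0.535 0.194 0.012]
farR [0.724 0.183 0.012]
stepR [0.709 0.044 0.012]
cell bot [0.446 0.135 0.   ]
cell top [0.448 0.124 0.05 ]
```

```bash
cat >> h.py <<'E'
from scipy.spatial.transform import Rotation as Rn
piv=np.array([.615,-.081]); FLIP=0.
def pose(phi,gap,z,r=.15):
    "finger centre beside the bar (bar at world angle phi), gap between finger and bar side"
    u=np.array([np.cos(phi),np.sin(phi)]); t=np.array([u[1],-u[0]])
    p=piv+r*u-t*(.0225+gap); a=np.arctan2(t[1],t[0])+FLIP
    x=np.array([np.cos(a),np.sin(a),0]); zz=np.array([0,0,-1.])
    return [*p,z],Rn.from_matrix(np.stack([x,np.cross(zz,x),zz],1)).as_quat(),t
E
python3 - <<'E'
import h
from h import *
print(current_orientation())
for f in (0,np.pi):
    h.FLIP=f
    for a in ((2.35,.02,.15),(2.35,.02,.019),(1.9,0,.019),(1.54,0,.019),(1.38,0,.019)):
        p,q,t=pose(*a); j=inverse_kinematics(p,q); print(f,np.round(p,3),None if j is None else np.round(j,2))
E
```

```text
[ 9.78467469e-01  2.06400891e-01 -1.80082475e-06 -2.91291642e-04]
0 [ 0.479 -0.004  0.15 ] [-0.15  0.27  1.85 -0.    1.02  0.64]
0 [ 0.479 -0.004  0.019] [-0.15  0.49  1.97 -0.    0.69  0.64]
0 [0.545 0.054 0.019] [-0.03  0.55  1.81 -0.    0.78  1.21]
0 [0.597 0.07  0.019] [ 0.    0.6   1.69 -0.    0.85  1.6 ]
0 [0.621 0.071 0.019] [ 0.    0.62  1.63 -0.    0.88  1.76]
3.141592653589793 [ 0.479 -0.004  0.15 ] [-0.15  0.27  1.85 -0.    1.02 -2.5 ]
3.141592653589793 [ 0.479 -0.004  0.019] [-0.15  0.49  1.97 -0.    0.69 -2.5 ]
3.141592653589793 [0.545 0.054 0.019] [-0.03  0.55  1.81 -0.    0.78 -1.93]
3.141592653589793 [0.597 0.07  0.019] [ 0.    0.6   1.69 -0.    0.85 -1.54]
3.141592653589793 [0.621 0.071 0.019] [ 0.    0.62  1.63 -0.    0.88 -1.38]
```

```bash
python3 - <<'E'
from h import *
move_gripper(0.0)
p,q,t=pose(2.35,.02,.16); move_ptp(p,q)
print(current_clock(),current_position(),current_finger_gap(),current_force())
c=capture("wrist"); cv2.imwrite("pics/w1.png",c["image"])
for n in ("scene","wrist"):
    c=capture(n); s=silhouettes(n,"bar")
    for d in s[:1]:
        v,u=np.nonzero(d["region"]); X=np.array([world(c,(a,b),.029)[:2] for a,b in zip(u,v)],np.float32)
        print(n,d["conf"],len(X),cv2.minAreaRect(X*1000),cv2.boxPoints(cv2.minAreaRect(X*1000)).round().tolist())
P=cloud(c); m=(P[...,2]>.034)&(P[...,2]<.06)&(c["range_z"]>0.05)
k,l,st,ce=cv2.connectedComponentsWithStats(m.astype(np.uint8))
for i in range(1,k):
    if st[i,4]>30: q=P[l==i]; print("high",st[i,4],np.round((q.max(0)+q.min(0))/2,3),np.round(q.min(0),3),np.round(q.max(0),3))
E
```

```text
5.1833 [ 0.47988893 -0.00490006  0.1602166 ] 0.0006643603332228915 [-0.71836646  0.10562303 -0.32757312]
scene 0.61 695 ((538.328369140625, -1.7914657592773438), (25.016382217407227, 213.758056640625), 44.46757125854492) [[455.0, 66.0], [604.0, -87.0], [622.0, -69.0], [472.0, 83.0]]
wrist 0.81 6566 ((548.5579833984375, -7.825225830078125), (26.644412994384766, 226.18893432617188), 44.64813995361328) [[460.0, 63.0], [619.0, -98.0], [638.0, -79.0], [479.0, 82.0]]
high 347 [0.445 0.136 0.043] [0.438 0.128 0.034] [0.453 0.143 0.051]
high 334 [ 0.617 -0.077  0.038] [ 0.608 -0.086  0.034] [ 0.627 -0.068  0.042]
```

View pics/w1.png

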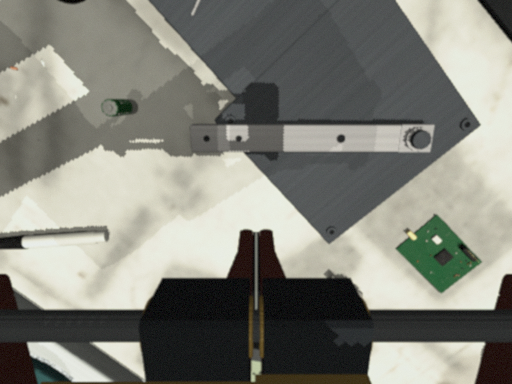

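The wrist view shows the closed fingers at (255,240), clear of the bar, which spans columns 190–435 at row 137. The battery is well away at (117,107), and the pivot comes out near (0.617, -0.078). Next I descend and push along the arc.

```bash
sed -i 's/piv=np.array(.*); F/piv=np.array([.617,-.078]); F/' h.py
python3 - <<'E'
from h import *
p,q,t=pose(2.35,.02,.019); servo_line(p,q,rate=.12,contact_N=10)
f0=np.array(current_force()); print("down",current_clock(),current_position(),f0)
np.save("/tmp/f0.npy",f0)
p,q,t=pose(2.35,.0,.019); hit=servo_line(p,q,rate=.04,contact_N=8); print("touch",hit,current_force()-f0)
for phi in np.arange(2.28,1.91,-.075):
    p,q,t=pose(phi,0,.019); hit=servo_line(p,q,rate=.06,contact_N=10)
    F=np.array(current_force())-f0; print(round(phi,3),hit,round(-F[:2]@t,2),np.round(F,2),round(current_clock(),2))
    if hit: break
c=capture("scene"); cv2.imwrite("pics/s2.png",cv2.resize(c["image"][110:290,110:350],(800,600)))
s=silhouettes("scene","bar")
for d in s[:1]:
    v,u=np.nonzero(d["region"]); X=np.array([world(c,(a,b),.029)[:2] for a,b in zip(u,v)],np.float32)
    print(d["conf"],len(X),cv2.boxPoints(cv2.minAreaRect(X*1000)).round().tolist())
E
```

```text
down 6.7583 [ 0.48184327 -0.0011896   0.01948168] [-0.68386481  0.33149523 -0.33288117]
touch False [ 0.72223887 -0.86195725  0.12417521]
2.28 False -0.05 [-0.08  0.17 -0.01] 7.73
2.205 False -0.51 [ 1.26 -0.86  0.93] 8.07
2.13 False -0.24 [ 0.39 -0.17  0.36] 8.42
2.055 False 0.45 [ 0.02 -0.99  0.66] 8.76
1.98 False 0.03 [ 0.06 -0.23 -0.15] 9.1
0.55 256 [[518.0, 114.0], [536.0, 63.0], [566.0, 74.0], [548.0, 125.0]]
```

View pics/s2.png

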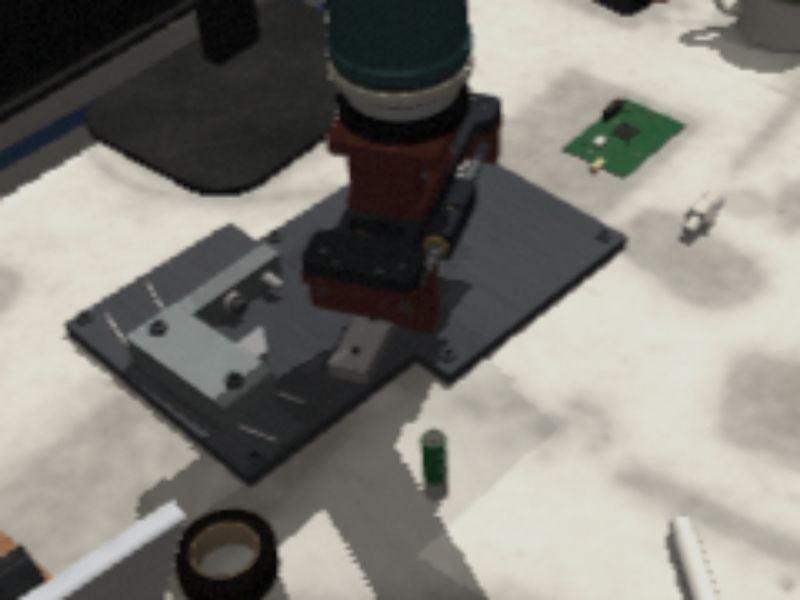

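The bar's end, at crop (360,360), has moved with the finger and is heading for the catch nose at (260,350). The battery at (433,455) is untouched. I'll continue slowly, feeling for the ramp, the click and the stop.

```bash
python3 - <<'E'
from h import *
f0=np.load("/tmp/f0.npy"); pk=0
for phi in np.arange(1.95,1.34,-.02):
    p,q,t=pose(phi,0,.019); hit=servo_line(p,q,rate=.02,contact_N=12)
    F=np.array(current_force())-f0; ft=-F[:2]@t; cp=np.array(current_position())
    print(round(phi,3),hit,round(ft,1),"lag mm",round(((np.array(p)-cp)[:2]@t)*1000,2),round(current_clock(),2))
    if hit or ft>14 or abs(F[2])>15: break
E
```

```text
1.95 False -0.3 lag mm -0.06 9.57
1.93 False -0.7 lag mm -0.31 9.88
1.91 False -0.5 lag mm -0.35 10.18
1.89 False -0.5 lag mm -0.39 10.47
1.87 False -0.8 lag mm -0.37 10.78
1.85 False -0.6 lag mm -0.39 11.07
1.83 False -0.8 lag mm -0.35 11.38
1.81 False -0.9 lag mm -0.39 11.68
1.79 False -1.2 lag mm -0.37 11.97
1.77 False -0.4 lag mm -0.38 12.28
1.75 False 1.0 lag mm 0.12 12.57
1.73 False 4.2 lag mm 2.11 12.88
1.71 False 7.3 lag mm 3.28 13.18
1.69 False 9.8 lag mm 5.36 13.47
1.67 False 1.6 lag mm 0.4 13.78
1.65 False 0.4 lag mm -0.71 14.07
1.63 False 0.9 lag mm -0.45 14.38
1.61 False -0.6 lag mm -0.19 14.68
1.59 False 3.1 lag mm 0.19 14.97
1.57 False 3.7 lag mm 0.77 15.28
1.55 False 9.2 lag mm 3.74 15.57
1.53 False 16.4 lag mm 6.79 15.88
```

The force climbed the ramp to 9.8 N and dropped as the catch gave way. It then rose steadily from about 1.575 rad true angle, which fits a rigid stop 0.2 rad after the ramp. I'll back off and check.

```bash
python3 - <<'E'
from h import *
f0=np.load("/tmp/f0.npy")
for gap in (0,.002,.004,.006,.01,.03):
    p,q,t=pose(1.575,gap,.019); servo_line(p,q,rate=.02 if gap<.02 else .06)
    F=np.array(current_force())-f0; print(gap,round(-F[:2]@t,1),round(current_clock(),2))
p,q,t=pose(1.575,.03,.2); servo_line(p,q,rate=.15)
p=[.42,-.08,.22]; servo_line(p,rate=.15)
print(current_clock())
ims=[]
for n in ("scene","side"):
    c=capture(n); s=silhouettes(n,"bar")
    for d in s[:1]:
        v,u=np.nonzero(d["region"]); X=np.array([world(c,(a,b),.029)[:2] for a,b in zip(u,v)],np.float32)
        print(n,d["conf"],len(X),cv2.boxPoints(cv2.minAreaRect(X*1000)).round().tolist())
    uv=c["intrinsics"]@(c["R"]@np.array([.6,.12,.03])+c["t"]); u,v=(uv[:2]/uv[2]).astype(int)
    ims.append(cv2.resize(c["image"][v-45:v+45,u-40:u+40],(400,450),interpolation=cv2.INTER_CUBIC))
cv2.imwrite("pics/s3.png",np.hstack(ims))
E
```

```text
0 3.5 16.37
0.002 1.1 16.62
0.004 -0.6 16.87
0.006 -0.1 17.12
0.01 -1.1 17.47
0.03 -0.9 17.95
20.8583
scene 0.78 965 [[590.0, 134.0], [595.0, -100.0], [632.0, -99.0], [628.0, 135.0]]
side 0.66 612 [[599.0, 122.0], [602.0, -106.0], [629.0, -106.0], [626.0, 123.0]]
```

View pics/s3.png

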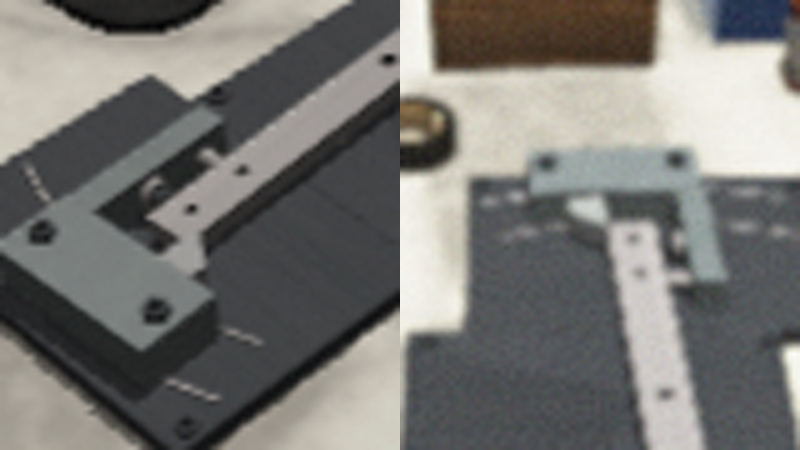

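The side view shows the nose at (590,210) to the left of the bar's end, and the bar touching the plunger at (680,275). I want one close look from above to confirm the catch is behind the bar.

```bash
python3 - <<'E'
from h import *
p,q,t=pose(1.575,.03,.2)
servo_line([.53,.1,.17],rate=.2)
c=capture("wrist"); C=-c["R"].T@c["t"]; print(C,current_clock())
uv=c["intrinsics"]@(c["R"]@np.array([.612,.12,.029])+c["t"]); u,v=(uv[:2]/uv[2]).astype(int); print(u,v)
y0,x0=max(0,v-75),max(0,u-100)
cv2.imwrite("pics/w2.png",cv2.resize(c["image"][y0:y0+150,x0:x0+200],(800,600),interpolation=cv2.INTER_CUBIC))
E
```

```text
[0.6098051  0.1007631  0.33179015] 22.3417
234 96
```

View pics/w2.png

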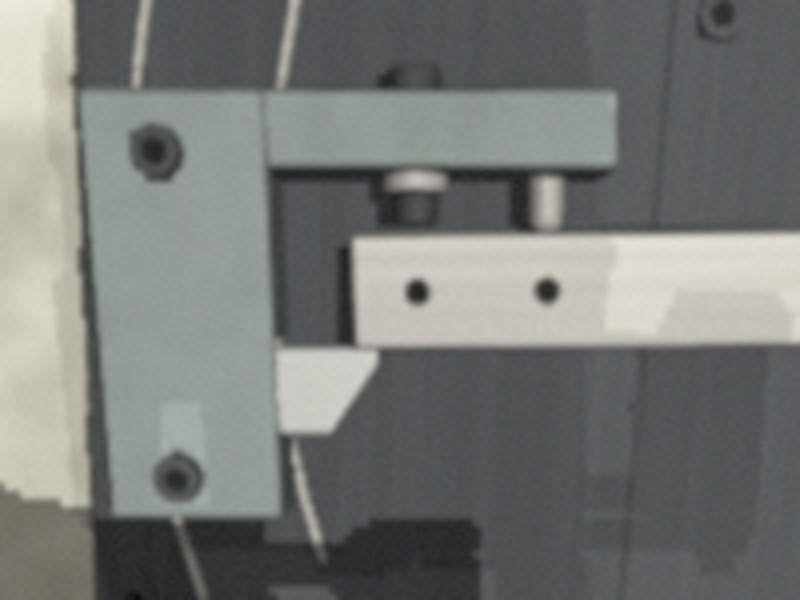

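From above, the nose tip at (380,350) stands 6 mm past the bar's end at x=353, so the catch is fully out behind the bar. The plunger at (548,230) is touching the bar, and the bolt gap at (415,228) is about 2 mm. That is the required end state, so I'm handing it in.

```bash
python3 -c "
from bench import *
print(close_job(), current_clock())"
```

```text
the job is handed in; nothing more can be done
the job is handed in; nothing more can be done
```

The job is handed in, with no verdict returned: the blank is past the catch, which sprung fully out behind it, and rests on the seat plunger about 2 mm short of the bolt; the push peaked near 16 N, no bystander was touched, and it took about 22 s.

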